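# Shut the grinding-disc case and snap its cam lever

### The job

Put the open grinding-disc case away for the day: first lower its hinged lid until it is fully shut, without slamming it, then flip the red cam lever over its high point until it snaps down over the lid. Leave the spray can, disc and wrench beside the case where they are, and take the gripper away at the end.

Things in the scene. Friction and masses are not known exactly. Their poses are not given: they have to be found in the camera images.
- case: Yellow open case fixed to the bench, 160 mm (own x) by 200 mm (own y) by 80 mm high, walls 5 mm; a stack of 115 mm flap discs stays inside, below the rim. Origin: centre of its underside; z up. The lid's hinge runs along its far rim (own +x); the lever stands at the middle of its front (own -x). Turned about z by up to 0.4 rad.
- lid (a joint): Lid hinge, rad: 0 = fully shut, flat on the rim; grows as it opens; 1.57 would be upright; stop at 1.7. Starts at 0.95 to 1.4. The hinge is stiff (friction about 0.5 N m): the lid stays where it is left and must be pushed down all the way, 1 to 5 N near its free edge. No catch or spring of its own.
- lid_hinge (a point): Point on the lid's hinge axis, midway along it; in the case frame (80, 0, 80.5) mm. The axis is parallel to the case's y.
- lid_edge (a point): Middle of the lid's free edge, on its outer face: 160 mm from the hinge axis. The lid is a flat yellow plate 160 x 200 x 10 mm with two flush black stripes, no handle; its underside plane passes through the hinge axis. Shut, its top is 90.5 mm above the bench. Pushing its outer (far, upper) face near the free edge shuts it.
- lever (a joint): Lever hinge, rad, axis along the case's y through lever_pivot: 0 = open, leaning 0.52 from upright towards the case's -x; grows as it swings over the top towards the lid; 0.52 = upright; 1.78 = closed stop, over the lid, 18 degrees above level. Starts at 0. A spring throws it back to 0 below the high point (0.85), on to the stop beyond it; up to 0.5 N m (5.5 N at 90 mm from the pivot).
- lever_pivot (a point): Pivot of the lever, in the case frame (-96, 0, 108) mm: 16 mm ahead of the case's front face, between two steel cheeks 40 mm wide over all that reach 118 mm above the bench.
- lever_tip (a point): Lever's free end, middle line, 130 mm from the pivot. Straight bar: steel 10 mm thick, 22 wide up to 50 mm from the pivot, then a red grip 20 mm thick (swing direction), 30 mm wide (along y). On its lid side, 35 mm from the pivot, a rubber-footed stub 16 mm across reaches 30 mm from the middle line. To close it, push the grip on the side away from the lid.
- spray_can: Black spray can with a grey top, 60 mm across, 170 mm tall, loose, upright on the bench beside the case's own +y side, its axis 170 mm or more from the case's middle. Origin: centre of its underside. Leave it alone.
- flap_disc: Loose brown flap disc, 115 mm across, 11 mm thick, flat on the bench beside the case's own -y side. Origin: centre of its underside. Leave it alone.
- wrench: Loose steel wrench, about 190 mm long, lying flat on the bench some 280 mm from the case's middle on its own +y side, beyond the spray can. Leave it alone.

How it is judged:
By the outcome, as a careful person would: the job done as asked, in the order asked, and still so for the second after the job is handed in, with the robot touching nothing.
It also fails if it takes over 54 s, if anything falls off the work surface, if the arm or the gripper's body presses on something with over 40 N, if the wrist force passes 120 N, or if a joint passes its speed limit or range.

### The arm

A 6-joint arm with a two-finger parallel gripper is mounted at the origin on the work surface. World frame = base frame: x ahead of the robot, y to its left, z up, the work surface at z = 0. Lengths are in m, angles in degrees, forces in N, time in s.
With the tool pointing down it reaches from about 0.325 to 1 m from the base axis. Payload 5.1 kg.
Tool frame: the origin (TCP) lies midway between the tips of the shut fingers; the grasp point (between the pads) lies 19 mm behind it; z points along the fingers, y is the direction in which the jaws open and shut (so a half turn about z gives the same grasp; the last joint's range is limited). The gripper opens to 85 mm and grips with 20 to 120 N. Pads are 22 mm wide; open, the fingers measure 114 mm over their backs; the gripper's body (76 mm by 85 mm) begins 54 mm behind the grasp point. The pads swing forward as they close: fully open they stand 13 mm farther back than shut.
Start: joints at [67.403, 7.093, 94.555, -0, 78.352, -4.733], TCP at [0.199, 0.619, 0.231] pointing down, gripper open.
Joint ranges: [-149.61, 149.61], [-58.7, 133.49], [1.44, 155.28], [-77.14, 257.14], [18.33, 153.61], [-166.67, 166.67]. Speed limits (degrees/s): [147.25, 147.25, 180, 180, 180, 180].

### API

Orientations are given as [roll, pitch, yaw] about the fixed x, y, z axes, in that order (R = Rz(yaw) Ry(pitch) Rx(roll)).
In Python, from station import arm gives the robot as it stands. The module is installed in compiled form; this text tells all that it offers.
- The arm moves only by the tool servo_tool, never from a script. Its argument "steps" is one flat list of numbers, 5 for each row, row after row: the shift along the tool's x, y, z in mm, then the turn about the tool's z in rad, then the closure, from 0 (fully open) to 1 (shut). In form: [tx, ty, tz, twist, grip, tx, ty, tz, twist, grip, ...]. A call has 1 to 5 rows; each row is the pose to reach, as a shift and turn from the pose commanded when the call began, along the tool's axes at that moment; what a row does not reach only later rows make up. A row lasts 1/12 s, in which the tool goes at most 41.7 mm and 7.16 degrees, less where a joint would pass 70% of its speed; a pose out of reach is approached as far as the arm can. A call with a gripper value outside its range is refused whole. The fingers move at their own pace and stop on an object; "force" is the grip in N (left out, the last holds). Time passes only in rows, so rows that repeat a pose let the fingers close. It gives the time, the measured TCP pose, the force and the opening at its end, in the units of the state.
- arm.state(): the state, without advancing time (a new reading comes with each control period).
- arm.camera(name): name is "scene" or "top" or "wrist"; returns (picture, depth): 400x640x3 uint8, red, green, blue; 400x640 float32, m along the optical axis (not along the pixel's ray), 0 where there is no reading.
- arm.calibration(name): a dict with "fx", "fy", "cx", "cy" (pixels), "dist_coeffs" ([k1, k2, p1, p2, k3] as OpenCV has them; the pictures are not rectified), "R" (3x3) and "t" (3): a world point X has camera coordinates R X + t; the wrist camera has in their place "T_tool_cam" (4x4, takes a point from camera to tool coordinates, whose origin is the TCP and whose axes are the flange's). Camera axes: x right, y down, z forward; pixel columns grow to the right and rows downward; lengths in m; the calibration is good to about 2 mm. A picture is of the moment at which its call begins: read the wrist's pose just before it. calibration takes no time and is no camera call.
- arm.sign_off(): hands the job in, once; it reports no verdict.
Trained networks look in the newest picture that a camera, given by its name, has taken for a name from the list of things; names that differ only in an ending like _2 or _b are one class to them, and where a whole thing is asked for, a point or a joint stands for the part that bears it (a point fixed in the world has none). Each returns a list of dicts, best first, with "confidence" (0 to 1); they miss things now and then, are a little off and sometimes report something else, mostly with a low value. They report only what shows in the picture. A call takes as long as a camera call.
- arm.spot_in(name, camera): "pixel" ([column, row] in pixels, amid what is visible of it).
- arm.silhouettes(name, camera): "pixels" (400x640 bool, what is visible of it) and "pixel" ([column, row] in pixels, amid what is visible of it).
- arm.place_of(name, camera): "pixel" ([column, row] in pixels: a listed point, or the origin of a listed thing).
The state is a dict: "t": time; "joints": joint angles; "joint_velocities": joint speeds; "tau": joint torques, N m; "ee_pos": TCP position; "tcp_rot": TCP orientation; "wrist_force": force on the tool from outside, world axes, zero at the start; "wrist_torque": the same for the moment, N m; "finger_gap": opening from 0.0 (shut) to 1.0 (fully open).
Only numpy, scipy, OpenCV 4.12 (cv2) and the standard library are available. Lean on these libraries where they do the work, as an engineer would, in place of code of your own. Each camera call takes 0.05 s, during which the arm holds its last target.

## Working session

There is one attempt and no reset: what is moved stays moved. The work goes in short steps, Python scripts to look and compute and a tool call to move; the robot and the scene stay as the last step left them, time stands still between calls to the robot, and variables do not carry over. Pictures are saved under pics/ and viewed, and the job is handed in when it is done.

Besides the shell and the picture viewer there is one more tool, called by a JSON object that holds its "fn" and its "kwargs". servo_tool: Moves the arm, as the interface text tells. Its arguments: {"type":"object","properties":{"steps":{"type":"array","items":{"type":"number"}},"force":{"type":"number"}},"required":["steps"]}

```bash
mkdir -p pics
cat > h.py <<'E'
import numpy as np, cv2
from station import arm
from scipy.spatial.transform import Rotation as Ro
def save(im,n): cv2.imwrite('pics/'+n,im[:,:,::-1])
def cloud(cam,depth):
    c=arm.calibration(cam); K=np.array([[c['fx'],0,c['cx']],[0,c['fy'],c['cy']],[0,0,1]])
    v,u=np.mgrid[0:400,0:640]
    p=cv2.undistortPoints(np.stack([u,v],-1).reshape(-1,1,2).astype(float),K,np.array(c['dist_coeffs'])).reshape(400,640,2)
    P=np.concatenate([p*depth[...,None],depth[...,None]],-1)
    return (P-np.array(c['t']))@np.array(c['R'])
E
python3 - <<'E'
from h import *
s=arm.state(); print(s)
for n in ['scene','top']:
    im,d=arm.camera(n); save(im,n+'0.png'); np.savez('/tmp/'+n+'0',im=im,d=d)
    for k in ['lid_hinge','lid_edge','lever_pivot','lever_tip','case','spray_can','flap_disc']:
        r=arm.place_of(k,n); print(n,k,[(np.round(x['pixel']),round(x['confidence'],2)) for x in r[:2]])
E
```

```text
{'t': 0.0, 'joints': array([ 6.74022714e+01,  7.13529092e+00,  9.46343851e+01, -5.64682312e-04,
        7.83514627e+01, -4.73198609e+00]), 'joint_velocities': array([-0.02999201,  0.00100578, -0.09749042, -0.00830166, -0.17841338,
        0.02806147]), 'tau': array([ 9.41077851e-04, -4.23600769e+01, -3.65456772e+01,  2.73933733e-05,
        6.97885858e-03, -1.41677347e-05]), 'ee_pos': array([0.19919926, 0.6180814 , 0.23002961]), 'tcp_rot': array([-1.79879229e+02, -9.44238789e-03,  1.62134362e+02]), 'wrist_force': array([-0.02625759,  0.18643369, -0.7498045 ]), 'wrist_torque': array([-0.0039668 , -0.01163901, -0.02289989]), 'finger_gap': 0.9995501095650379}
scene lid_hinge [(array([311., 274.]), 0.93)]
scene lid_edge [(array([322., 215.]), 0.81)]
scene lever_pivot [(array([359., 210.]), 0.71)]
scene lever_tip [(array([376., 154.]), 0.7), (array([451., 317.]), 0.19)]
scene case [(array([336., 263.]), 0.88)]
scene spray_can [(array([416., 299.]), 0.89)]
scene flap_disc [(array([250., 228.]), 0.85)]
top lid_hinge [(array([302., 164.]), 0.69)]
top lid_edge [(array([296., 165.]), 0.93)]
top lever_pivot [(array([291., 230.]), 0.67)]
top lever_tip [(array([290., 248.]), 0.6)]
top case []
top spray_can [(array([226., 203.]), 0.87)]
top flap_disc [(array([381., 196.]), 0.93)]
```

View pics/scene0.png

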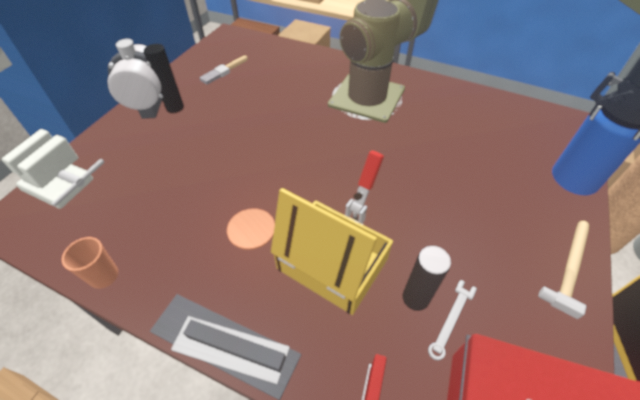

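View pics/top0.png

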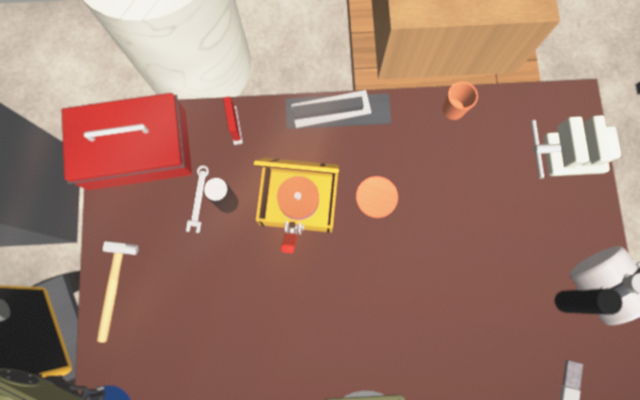

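Run:
```python
from h import *
for n,pts in [('scene',dict(hinge=(311,274),edge=(322,215),piv=(359,210),tip=(376,154))),('top',dict(hinge=(302,164),edge=(296,165),piv=(291,230),tip=(290,248),can=(226,203),disc=(381,196)))]:
    z=np.load(f'/tmp/{n}0.npz'); W=cloud(n,z['d'])
    c=arm.calibration(n); print(n,'campos',-np.array(c['R']).T@np.array(c['t']))
    for k,(u,v) in pts.items(): print(n,k,W[v,u].round(3))
    im=z['im'].astype(int); ok=z['d']>0
    yel=ok&(im[...,0]>120)&(im[...,1]>90)&(im[...,2]<90)
    red=ok&(im[...,0]>110)&(im[...,1]<60)&(im[...,2]<60)
    for nm,m in [('yel',yel),('red',red)]:
        P=W[m]; print(nm,len(P),P.min(0).round(3),P.max(0).round(3))
    P=W[red]; 
    if len(P)>10:
        q=P[P[:,2]>.12]; print('red mean',q.mean(0)); print(np.linalg.svd(q-q.mean(0))[2][0] if len(q)<5000 else '')
```

```text
scene campos [1.01500221 0.29132783 0.74864261]
scene hinge [0.714 0.134 0.094]
scene edge [0.666 0.135 0.231]
scene piv [0.543 0.168 0.116]
scene tip [0.475 0.17  0.224]
yel 14087 [-1.194 -1.39  -0.51 ] [0.948 1.06  0.291]
red 212 [ 0.414  0.181 -0.393] [0.824 1.055 0.206]
red mean [0.65603151 0.31539803 0.16277647]
[ 0.76554474  0.61330671 -0.19441228]
top campos [0.34569155 0.10271958 1.34500266]
top hinge [0.666 0.124 0.23 ]
top edge [0.663 0.138 0.235]
top piv [0.523 0.161 0.149]
top tip [0.47  0.161 0.224]
top can [0.608 0.327 0.107]
top disc [ 0.625 -0.086  0.009]
yel 66465 [ 0.077 -0.892 -0.748] [1.71  1.13  0.562]
red 522 [0.689 0.299 0.012] [0.897 0.742 0.136]
red mean [0.7912558  0.68849365 0.12874112]
[-0.21397435 -0.9765784  -0.02257457]
```

The scene view shows the lid's outer face at about (325,245), the lever grip at (370,170) and the can at (430,275). The top view shows the case at (298,195) with its lever at (290,240), the can at (215,190) and the disc at (377,197). Next I'll fit the case pose from the lid plane.

Run:
```python
from h import *
z=np.load('/tmp/scene0.npz'); W=cloud('scene',z['d']); im=z['im'].astype(int)
# lid outer face
v,u=np.mgrid[0:400,0:640]
m=np.zeros((400,640),np.uint8); cv2.fillPoly(m,[np.array([(283,205),(362,243),(350,283),(283,250)])],1)
P=W[(m>0)&(z['d']>0)]
for _ in range(4):
    c=np.median(P,0) if _==0 else P.mean(0); n=np.linalg.svd(P-c,full_matrices=False)[2][2]
    r=abs((P-c)@n); P=P[r<max(.004,2*np.median(r))]
n=n*np.sign(n[0]); print('n',n,'resid',np.std((P-c)@n),len(P))
print('yaw',np.degrees(np.arctan2(n[1],n[0])),'lid ang?',np.arctan2(n[0]**2+n[1]**2,1), 'angle', np.arccos(n[2]))
# all yellow pts on plane => extents
yaw=np.arctan2(n[1],n[0]); ex=np.array([np.cos(yaw),np.sin(yaw),0]); ey=np.array([-ex[1],ex[0],0])
A=W.reshape(-1,3); col=im.reshape(-1,3)
k=(abs((A-c)@n)<.004)&(np.linalg.norm(A-c,axis=1)<.2)&(col[:,0]>110)&(col[:,2]<120)
q=A[k]; print('y ext',np.percentile(q@ey,[0.5,2,50,98,99.5]),'z ext',np.percentile(q[:,2],[.5,2,98,99.5]),'x ext',np.percentile(q@ex,[.5,2,98,99.5]))
print('c',c,c@ex,c@ey)
# red grip
zt=np.load('/tmp/top0.npz'); Wt=cloud('top',zt['d'])
for W_,z_,nm in [(W,z,'scene'),(Wt,zt,'top')]:
    i=z_['im'].astype(int); g=(i[...,0]>100)&(i[...,1]<50)&(i[...,2]<60)&(np.linalg.norm(W_-[.49,.17,.18],axis=-1)<.09)
    q=W_[g]; print(nm,len(q)); print('ex',np.percentile(q@ex,[2,50,98]),'ey',np.percentile(q@ey,[2,50,98]),'z',np.percentile(q[:,2],[2,50,98]))
# rim in top
q=Wt[(abs(Wt[...,2]-.08)<.006)&(np.linalg.norm(Wt[...,:2]-[.63,.14],axis=-1)<.18)]
print('rim',len(q),'ex',np.percentile(q@ex,[1,5,50,95,99]),'ey',np.percentile(q@ey,[1,5,50,95,99]))
q=Wt[(abs(Wt[...,2]-.17)<.012)&(np.linalg.norm(Wt[...,:2]-[.6,.33],axis=-1)<.1)]
print('can',len(q),q.mean(0),np.ptp(q,axis=0))
```

```text
n [ 0.93333152 -0.14432188  0.32873009] resid 0.0008627248997916171 3413
yaw -8.790079351902017 lid ang? 0.7283422401502666 angle 1.2358377048397402
y ext [0.1413405  0.14472873 0.24650852 0.3353131  0.33767574] z ext [-0.00029896  0.00096771  0.23355089  0.234925  ] x ext [0.6342606  0.63561999 0.71833471 0.72083817]
c [0.6883247  0.1397106  0.16884207] 0.6588903871619501 0.24325583158230957
scene 0Traceback (most recent call last):
  File "<stdin>", line 22, in <module>
    return _quantile_unchecked(
        a, q, axis, out, overwrite_input, method, keepdims, weights)
    return _ureduce(a,
                    func=_quantile_ureduce_func,
    ...<5 lines>...
                    overwrite_input=overwrite_input,
                    method=method)
    r = func(a, **kwargs)
    result = _quantile(arr,
                       quantiles=q,
    ...<2 lines>...
                       out=out,
                       weights=wgt)
    slices_having_nans = np.isnan(arr[-1, ...])
                                  ~~~^^^^^^^^^
IndexError: index -1 is out of bounds for axis 0 with size 0
```

{"fn": "servo_tool", "kwargs": {"steps": [0,0,-40,-0.08,1,0,0,-80,-0.16,1,0,0,-110,-0.16,1,0,0,-110,-0.16,1], "force": 40}}

```text
t: 1.13
ee_pos: [0.2004, 0.6211, 0.3513]
tcp_rot: [179.2, 0.2, 171.3]
wrist_force: [0.2, 0.9, 2.4]
finger_gap: 0.457
```

```bash
cat >> h.py <<'E'
yaw=np.radians(-8.79); ex=np.array([np.cos(yaw),np.sin(yaw),0]); ey=np.array([-ex[1],ex[0],0])
def st():
    s=arm.state(); p=s['ee_pos']; f=s['wrist_force']
    print('t %.2f case ex %.4f ey %.4f z %.4f yaw %.2f F(ex,ey,z) %s gap %.2f'%(s['t'],p@ex,p@ey,p[2],s['tcp_rot'][2],np.round([f@ex,f@ey,f[2]],1),s['finger_gap']))
E
python3 -c "
from h import *
st(); print(arm.state()['tcp_rot'],np.round(arm.calibration('wrist')['T_tool_cam'],3))
zt=np.load('/tmp/top0.npz'); W=cloud('top',zt['d']); im=zt['im'].astype(int)
g=(im[...,0]>100)&(im[...,1]<70)&(im[...,2]<70)&(np.linalg.norm(W-[.49,.17,.18],axis=-1)<.1)
q=W[g]; print(len(q)); print(np.percentile(q@ex,[2,50,98]),np.percentile(q@ey,[2,50,98]),np.percentile(q[:,2],[2,50,98]))
q=W[(abs(W[...,2]-.08)<.006)&(np.linalg.norm(W[...,:2]-[.63,.14],axis=-1)<.18)]
print('rim',len(q),np.percentile(q@ex,[1,5,50,95,99]),np.percentile(q@ey,[1,5,50,95,99]))
q=W[(abs(W[...,2]-.17)<.012)&(np.linalg.norm(W[...,:2]-[.6,.33],axis=-1)<.1)]
print('can',len(q),q.mean(0),np.ptp(q,axis=0), q.mean(0)@ex,q.mean(0)@ey)
"
```

```text
t 1.13 case ex 0.1031 ey 0.6444 z 0.3513 yaw 171.31 F(ex,ey,z) [0.1 1.  2.4] gap 0.46
[179.19273079   0.19883446 171.30501789] [[ 0.    -0.947 -0.321  0.083]
 [ 1.     0.    -0.001  0.   ]
 [ 0.001 -0.321  0.947 -0.143]
 [ 0.     0.     0.     1.   ]]
3
[0.45018188 0.45276524 0.45912015] [0.22750006 0.22779375 0.22826465] [0.20246686 0.21721967 0.22066653]
rim 409 [0.51401973 0.52003472 0.55622167 0.6537363  0.66378329] [0.13887984 0.13962353 0.25390989 0.33848626 0.40695684]
can 432 [0.63106625 0.33979744 0.16931544] [0.0570427  0.05737451 0.01959835] 0.5717288333290049 0.43224189521810213
```

{"fn": "servo_tool", "kwargs": {"steps": [-34,-22,0,-0.12,1,-69,-45,0,-0.24,1,-104,-68,0,-0.36,1,-139,-91,0,-0.48,1,-174,-114,0,-0.6,1]}}

```text
t: 1.55
ee_pos: [0.3506, 0.4825, 0.3413]
tcp_rot: [180.0, 0.0, -154.4]
wrist_force: [-0.1, 1.3, 0.7]
finger_gap: -0.001
```

{"fn": "servo_tool", "kwargs": {"steps": [-16,-38,0,-0.12,1,-32,-77,0,-0.24,1,-47,-115,0,-0.36,1,-63,-154,0,-0.48,1,-79,-192,0,-0.6,1]}}

```text
t: 1.97
ee_pos: [0.4966, 0.3492, 0.3414]
tcp_rot: [-180.0, 0.0, -120.7]
wrist_force: [0.8, 1.0, -0.0]
finger_gap: -0.002
```

```bash
python3 -c "
from h import *
st()"
```

```text
t 1.97 case ex 0.4374 ey 0.4210 z 0.3414 yaw -120.71 F(ex,ey,z) [ 0.7  1.1 -0. ] gap -0.00
```

{"fn": "servo_tool", "kwargs": {"steps": [8,-38,0,-0.12,1,16,-77,0,-0.24,1,24,-115,0,-0.37,1,31,-154,0,-0.37,1,39,-190,0,-0.37,1]}}

```text
t: 2.38
ee_pos: [0.6396, 0.2176, 0.3411]
tcp_rot: [-180.0, 0.0, -99.9]
wrist_force: [-0.1, 0.2, 0.3]
finger_gap: 0.002
```

```bash
python3 -c "
from h import *
st()"
```

```text
t 2.38 case ex 0.5989 ey 0.3127 z 0.3411 yaw -99.85 F(ex,ey,z) [-0.1  0.2  0.3] gap 0.00
```

{"fn": "servo_tool", "kwargs": {"steps": [20,-32,0,0,1,40,-64,0,0,1,60,-96,0,0,1,68,-115,0,0,1,68,-115,0,0,1]}}

```text
t: 2.8
ee_pos: [0.7424, 0.1289, 0.3393]
tcp_rot: [180.0, -0.1, -100.1]
wrist_force: [0.3, -0.5, -0.2]
finger_gap: 0.003
```

```bash
python3 -c "
from h import *
st()"
```

```text
t 2.80 case ex 0.7140 ey 0.2409 z 0.3393 yaw -100.10 F(ex,ey,z) [ 0.4 -0.5 -0.2] gap 0.00
```

{"fn": "servo_tool", "kwargs": {"steps": [0,0,40,0,1,0,0,80,0,1,0,0,120,0,1,0,0,139,0,1,0,20,139,0,1]}}

```text
t: 3.22
ee_pos: [0.7173, 0.1356, 0.1925]
tcp_rot: [179.3, -0.2, -99.9]
wrist_force: [-1.5, -0.3, -0.4]
finger_gap: -0.001
```

{"fn": "servo_tool", "kwargs": {"steps": [0,10,0,0,1,0,20,0,0,1,0,25,0,0,1,0,25,0,0,1]}}

```text
t: 3.55
ee_pos: [0.6955, 0.1411, 0.2049]
tcp_rot: [-179.8, 0.1, -99.8]
wrist_force: [0.8, 0.1, 0.5]
finger_gap: 0.001
```

```bash
python3 -c "
from h import *
st()
im,d=arm.camera('scene'); save(im,'s1.png')"
```

```text
t 3.55 case ex 0.6658 ey 0.2457 z 0.2049 yaw -99.79 F(ex,ey,z) [0.8 0.3 0.5] gap 0.00
```

View pics/s1.png

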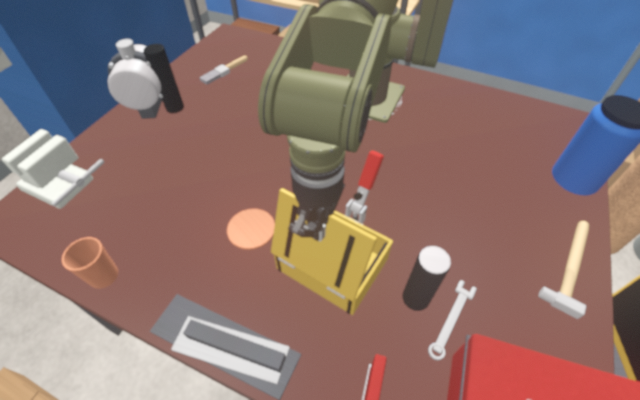

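The gripper is behind the lid at about (315,225), next to its outer face. I'll start pushing it down along the arc.

{"fn": "servo_tool", "kwargs": {"steps": [0,9,5,0,1,0,18,9,0,1,0,24,12,0,1,0,30,15,0,1,0,35,18,0,1]}}

```text
t: 4.02
ee_pos: [0.6613, 0.1464, 0.1853]
tcp_rot: [-179.9, 0.0, -99.8]
wrist_force: [1.6, -1.0, 3.2]
finger_gap: 0.0
```

```bash
python3 -c "
from h import *
st()"
```

```text
t 4.02 case ex 0.6312 ey 0.2458 z 0.1853 yaw -99.84 F(ex,ey,z) [ 1.7 -0.8  3.2] gap 0.00
```

{"fn": "servo_tool", "kwargs": {"steps": [0,7,5,0,1,0,15,10,0,1,0,20,14,0,1,0,24,18,0,1,0,28,22,0,1]}}

```text
t: 4.43
ee_pos: [0.6326, 0.1512, 0.1616]
tcp_rot: [179.9, -0.0, -99.8]
wrist_force: [-0.4, 0.1, 4.0]
finger_gap: -0.002
```

{"fn": "servo_tool", "kwargs": {"steps": [0,4,5,0,1,0,8,10,0,1,0,11,15,0,1,0,14,20,0,1,0,17,25,0,1]}}

```text
t: 4.85
ee_pos: [0.6161, 0.1541, 0.1365]
tcp_rot: [179.9, -0.0, -99.8]
wrist_force: [-0.3, -0.4, 2.3]
finger_gap: -0.002
```

```bash
python3 -c "
from h import *
st()"
```

```text
t 4.85 case ex 0.5854 ey 0.2465 z 0.1365 yaw -99.84 F(ex,ey,z) [-0.3 -0.4  2.3] gap -0.00
```

Continuing down to about 0.100, then slowing.

{"fn": "servo_tool", "kwargs": {"steps": [0,2,6,0,1,0,5,12,0,1,0,7,18,0,1,0,9,23,0,1,0,10,28,0,1]}}

```text
t: 5.27
ee_pos: [0.6063, 0.1558, 0.1084]
tcp_rot: [179.9, -0.0, -99.8]
wrist_force: [-1.1, 0.3, 3.4]
finger_gap: -0.004
```

{"fn": "servo_tool", "kwargs": {"steps": [0,1,4,0,1,0,1,8,0,1,0,1,12,0,1,0,1,15,0,1,0,1,17,0,1]}}

```text
t: 5.68
ee_pos: [0.6056, 0.1559, 0.0917]
tcp_rot: [179.9, -0.0, -99.8]
wrist_force: [-1.9, 0.4, 2.2]
finger_gap: 0.005
```

```bash
python3 -c "
from h import *
st()"
```

```text
t 5.68 case ex 0.5747 ey 0.2466 z 0.0917 yaw -99.84 F(ex,ey,z) [-1.9  0.1  2.2] gap 0.00
```

{"fn": "servo_tool", "kwargs": {"steps": [0,0,0.5,0,1,0,0,1,0,1,0,0,1.5,0,1,0,0,2,0,1,0,0,2,0,1]}}

```text
t: 6.1
ee_pos: [0.6062, 0.1559, 0.0906]
tcp_rot: [-180.0, 0.0, -99.8]
wrist_force: [-1.9, -0.1, 2.4]
finger_gap: -0.001
```

```bash
python3 -c "
from h import *
st()"
```

```text
t 6.10 case ex 0.5752 ey 0.2467 z 0.0906 yaw -99.84 F(ex,ey,z) [-1.9 -0.3  2.4] gap -0.00
```

{"fn": "servo_tool", "kwargs": {"steps": [0,0,0.5,0,1,0,0,1,0,1,0,0,1.5,0,1,0,0,2,0,1,0,0,2,0,1]}}

```text
t: 6.52
ee_pos: [0.6062, 0.1559, 0.0905]
tcp_rot: [-180.0, -0.0, -99.8]
wrist_force: [-5.6, -1.3, 11.5]
finger_gap: -0.0
```

```bash
python3 -c "
from h import *
st()"
```

```text
t 6.52 case ex 0.5753 ey 0.2467 z 0.0905 yaw -99.83 F(ex,ey,z) [-5.4 -2.1 11.5] gap -0.00
```

The force rises to 11.5 N at z = 0.0905, so the lid has bottomed out. I'll lift off and check it.

{"fn": "servo_tool", "kwargs": {"steps": [0,0,-20,0,1,0,0,-60,0,1,0,0,-100,0,1,0,0,-140,0,1,0,0,-180,0,1]}}

```text
t: 6.93
ee_pos: [0.6058, 0.1557, 0.2698]
tcp_rot: [-180.0, -0.0, -99.8]
wrist_force: [1.5, 0.0, -0.2]
finger_gap: -0.005
```

{"fn": "servo_tool", "kwargs": {"steps": [0,40,-15,0,1,0,80,-15,0,1,0,120,-15,0,1,0,160,-15,0,1,0,185,-15,0,1]}}

```text
t: 7.35
ee_pos: [0.4211, 0.1878, 0.2831]
tcp_rot: [-180.0, 0.0, -99.8]
wrist_force: [0.2, 0.5, -0.0]
finger_gap: -0.001
```

```bash
python3 -c "
from h import *
st()
im,d=arm.camera('scene'); save(im,'s2.png'); W=cloud('scene',d)
m=(np.linalg.norm(W[...,:2]-[.64,.14],axis=-1)<.06)&(W[...,2]<.15)
q=W[m]; print('lid z',np.percentile(q[:,2],[2,50,98])); A=np.c_[(q-q.mean(0))@ex,(q-q.mean(0))@ey,np.ones(len(q))]; print('slopes',np.linalg.lstsq(A,q[:,2],rcond=None)[0])
for k in ['lever_pivot','lever_tip']: print(k,[(np.round(x['pixel']),round(x['confidence'],2)) for x in arm.place_of(k,'scene')[:2]])
"
```

```text
t 7.35 case ex 0.3875 ey 0.2499 z 0.2831 yaw -99.81 F(ex,ey,z) [ 0.1  0.5 -0. ] gap -0.00
lid z [0.08882257 0.09110372 0.09356101]
slopes [-0.00078181 -0.00210677  0.09113756]
lever_pivot [(array([358., 208.]), 0.75), (array([413., 300.]), 0.52)]
lever_tip [(array([373., 156.]), 0.91)]
```

View pics/s2.png

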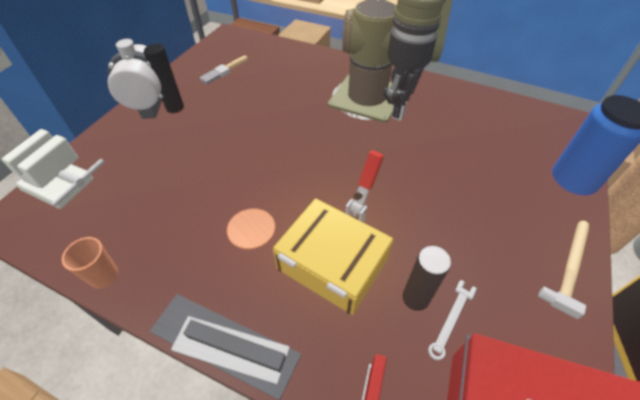

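The lid is flat at z = 0.091 with no slope, and the lever is still open, its tip at (373,156). Next I'll lower the tool on the robot side of the lever.

{"fn": "servo_tool", "kwargs": {"steps": [6,0,35,0,1,11,0,70,0,1,11,0,98,0,1,11,-5,98,0,1,11,-15,98,0,1]}}

```text
t: 7.92
ee_pos: [0.4363, 0.1736, 0.1838]
tcp_rot: [179.8, -0.1, -99.8]
wrist_force: [1.1, -1.5, 1.0]
finger_gap: 0.001
```

```bash
python3 -c "
from h import *
st()
im,d=arm.camera('scene'); save(im[80:280,240:500].repeat(3,0).repeat(3,1),'s3.png')"
```

```text
t 7.92 case ex 0.4046 ey 0.2383 z 0.1838 yaw -99.84 F(ex,ey,z) [ 1.4 -1.4  1. ] gap 0.00
```

View pics/s3.png

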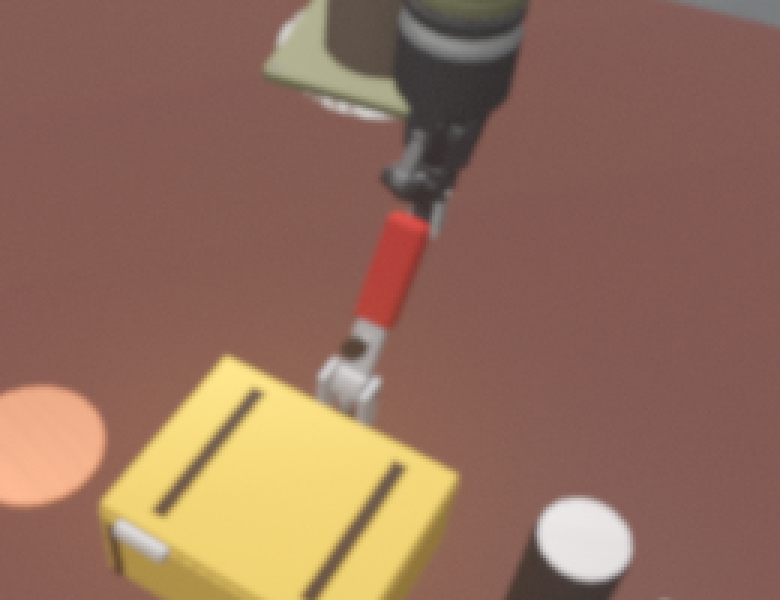

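The finger is behind the grip in line with the lever. I'll push over the top.

{"fn": "servo_tool", "kwargs": {"steps": [0,-10,0,0,1,0,-20,0,0,1,0,-30,0,0,1,0,-40,0,0,1,0,-50,0,0,1]}}

```text
t: 8.38
ee_pos: [0.491, 0.1665, 0.1966]
tcp_rot: [-179.4, 0.2, -99.8]
wrist_force: [-14.0, -3.8, 36.4]
finger_gap: 0.0
```

{"fn": "servo_tool", "kwargs": {"steps": [0,-10,0,0,1,0,-20,0,0,1,0,-30,0,0,1,0,-40,0,0,1,0,-50,0,0,1]}}

```text
t: 8.8
ee_pos: [0.5401, 0.1577, 0.1919]
tcp_rot: [-179.4, 0.2, -99.8]
wrist_force: [-0.8, 1.1, 0.9]
finger_gap: -0.005
```

```bash
python3 -c "
from h import *
st()
im,d=arm.camera('scene'); save(im[80:280,240:500].repeat(3,0).repeat(3,1),'s4.png')"
```

```text
t 8.80 case ex 0.5097 ey 0.2383 z 0.1919 yaw -99.84 F(ex,ey,z) [-1.   1.   0.9] gap -0.00
```

View pics/s4.png

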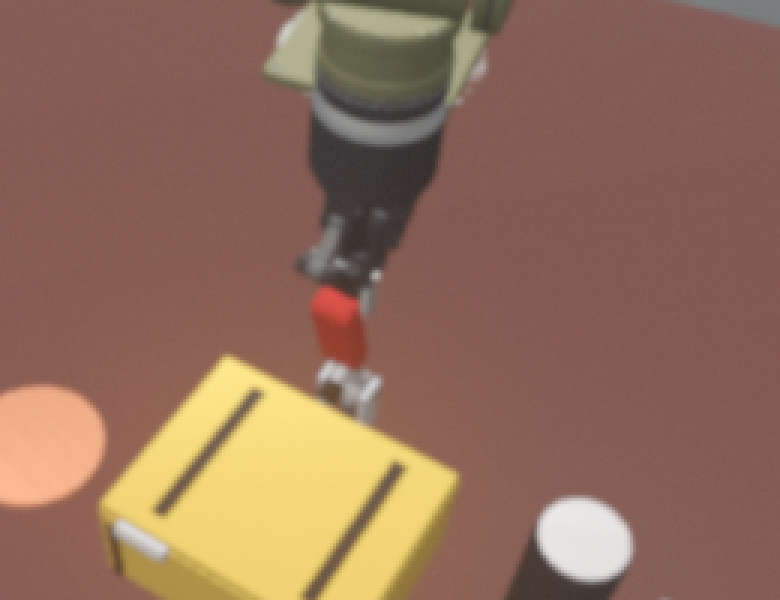

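The lever is about upright. The 36 N upward reading suggests the grip's end caught under a knuckle of the gripper, so I'll raise the tool a little and go on slower.

{"fn": "servo_tool", "kwargs": {"steps": [0,0,-6,0,1,0,0,-12,0,1,0,-6,-14,0,1]}}

```text
t: 9.1
ee_pos: [0.5409, 0.1562, 0.2005]
tcp_rot: [-180.0, 0.0, -99.8]
wrist_force: [-0.0, 0.1, -0.3]
finger_gap: -0.002
```

{"fn": "servo_tool", "kwargs": {"steps": [0,-7,0,0,1,0,-14,0,0,1,0,-21,0,0,1]}}

```text
t: 9.35
ee_pos: [0.5621, 0.1523, 0.199]
tcp_rot: [180.0, -0.0, -99.8]
wrist_force: [-0.2, 0.4, 0.1]
finger_gap: 0.003
```

```bash
python3 -c "
from h import *
st()
im,d=arm.camera('scene'); save(im[80:280,240:500].repeat(3,0).repeat(3,1),'s5.png')"
```

```text
t 9.35 case ex 0.5323 ey 0.2364 z 0.1990 yaw -99.84 F(ex,ey,z) [-0.3  0.4  0.1] gap 0.00
```

View pics/s5.png

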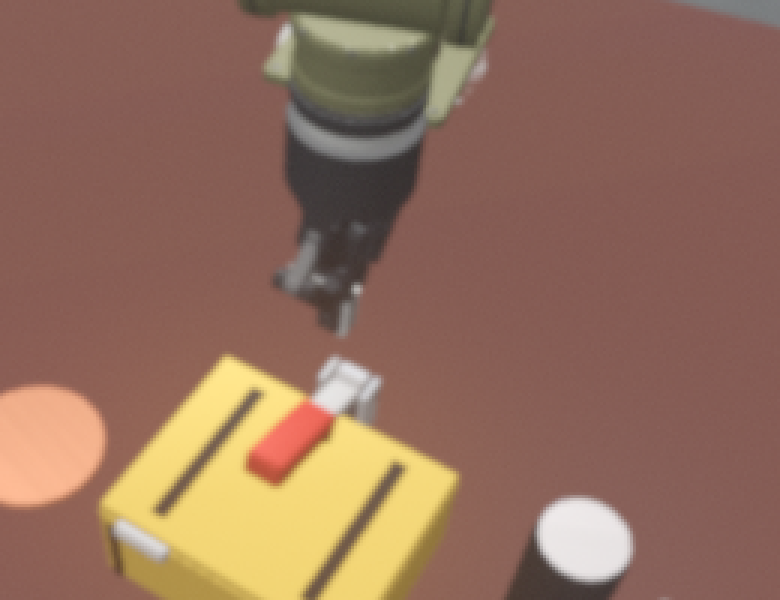

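The lever has snapped over: the grip now lies over the lid at about (290,445) in this crop. I'll withdraw and check its angle.

{"fn": "servo_tool", "kwargs": {"steps": [0,0,-40,0,1,0,0,-80,0,1,0,40,-100,0,1,0,80,-100,0,1,0,120,-100,0,1]}}

```text
t: 9.82
ee_pos: [0.4434, 0.1731, 0.3014]
tcp_rot: [-179.8, 0.1, -99.9]
wrist_force: [0.1, 1.6, 0.1]
finger_gap: -0.001
```

{"fn": "servo_tool", "kwargs": {"steps": [0,20,0,0,1,0,30,0,0,1,0,30,0,0,1,0,30,0,0,1]}}

```text
t: 10.15
ee_pos: [0.4143, 0.1781, 0.2993]
tcp_rot: [-180.0, 0.0, -99.8]
wrist_force: [-0.2, -0.3, 0.7]
finger_gap: 0.0
```

```bash
python3 -c "
from h import *
st()
for n in ['scene','top']:
    im,d=arm.camera(n); save(im,n+'9.png'); W=cloud(n,d)
    r=arm.place_of('lever_tip',n)[:1]; print(n,r)
    for x in r:
        u,v=np.round(x['pixel']).astype(int); print('tip case',W[v,u]@ex-.599,W[v,u]@ey-.239,W[v,u][2])
    m=np.linalg.norm(W[...,:2]-[.6286,.1452],axis=-1)<.11
    D=(W-[.6286,.1452,0]); X=D@ex;Y=D@ey
    k=(abs(X)<.075)&(abs(Y)<.09)&(W[...,2]<.2)&(abs(Y)>.03); q=W[k]; print('lid z',np.median(q[:,2]))
    k=(X>-.06)&(X<.04)&(abs(Y)<.012)&(W[...,2]>.097)&(W[...,2]<.2); print('lever line slope deg',k.sum(),np.degrees(np.arctan(np.polyfit(X[k],W[...,2][k],1)))[0], np.ptp(X[k]))
"
```

```text
t 10.15 case ex 0.3822 ey 0.2393 z 0.2993 yaw -99.82 F(ex,ey,z) [-0.1 -0.4  0.7] gap 0.00
scene [{'pixel': [326.0, 236.6], 'confidence': 0.62}]
tip case 0.02817878450793454 -0.0006898619807029216 0.15001684635486862
lid z 0.0911942931683202
lever line slope deg 395 14.818755972531877 0.08872861417811191
top [{'pixel': [199.3, 195.5], 'confidence': 0.38}]
tip case -0.017439568363454727 0.27629019177187497 0.004007217466012354
lid z 0.09132042093655268
lever line slope deg 341 19.426231565748772 0.08856517799374995
```

View pics/scene9.png

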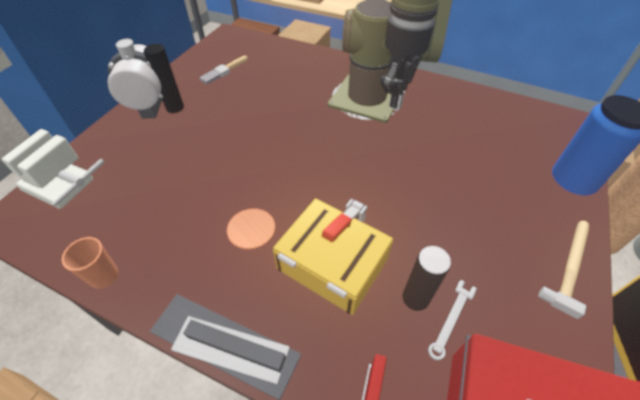

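View pics/top9.png

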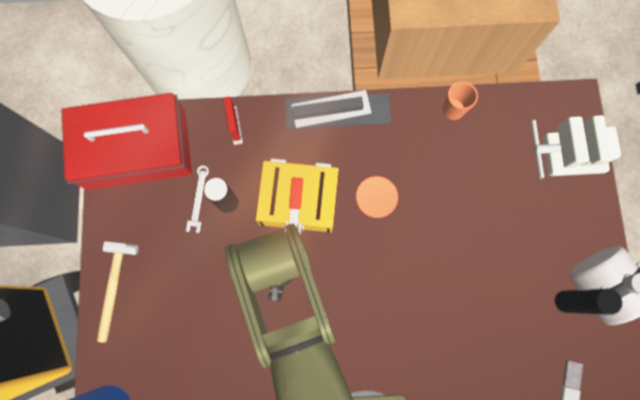

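```bash
python3 -c "
from station import arm
print(arm.sign_off())"
```

```text
the job is handed in; nothing more can be done
None
```

The case is shut: I lowered the lid fully, then flipped the lever over its high point so it snapped down over the lid. I then moved the gripper clear and handed the job in at about 10 s of the 54 s allowed.

- **Lid:** I pushed it down along its arc with the closed fingers, with readings of about 2–4 N. At z = 0.0905 m the force rose to about 11.5 N, meaning it was resting on the rim. Both cameras afterwards put the lid at 0.091 m, and the scene camera showed it flat.
- **Lever:** The grip measures 15° to 19° above level, depending on the camera, and should be 18°. The scene camera puts its tip at x = 28 mm in the case frame, which matches the closed position.
- **Things beside the case:** The spray can, disc and wrench look unmoved in the final pictures.
- **Gripper:** It ended about 0.3 m above the bench on the robot side, touching nothing.

**What went less well:**
- **Force spike:** During the first part of the lever push, the wrist showed about 36 N upward and 14 N back, probably because the grip's end caught under part of the gripper. The total is about 39 N, close to the 40 N limit. I only have readings at the end of each move, so I can't rule out a higher peak in between. I then raised the tool and finished with no further force.
- **Wrong detection:** The top camera's low-confidence lever-tip detection (0.38) landed on the wrench, so I ignored it.

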